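Wipe the chips off the filter box cover and press the cover home

ROBOT

A 6-joint arm with a two-finger parallel gripper is mounted at the origin on a cart in front of the work surface, level with it; the furniture and walls round the work are solid. World frame = base frame: x ahead of the robot, y to its left, z up, the work surface at z = 0. Lengths are in mm, angles in rad, forces in N, time in s.
With the tool pointing down it reaches from about 275 to 825 mm from the base axis. Payload 5.2 kg.
Tool frame: the origin (TCP) lies at the very end of the fingers, on their centre line; the grasp point (between the pads) lies 19 mm behind it; z points along the fingers, y is the line along which they close (so a half turn about z gives the same grasp; the last joint's range is limited). The gripper opens to 93 mm and grips with 3 to 60 N. Pads are 15 mm wide; open, the fingers measure 128 mm over their backs; the gripper's body (75 mm by 188 mm) begins 65 mm behind the grasp point.
Start: joints at [-1.459, 0.259, 1.535, -0, 1.348, -0.203], TCP at [170.315, -522.97, 218.653] pointing down, gripper open.
Joint ranges: [-3.14, 3.14], [-0.91, 2.08], [0.19, 2.58], [-1.22, 4.36], [0.22, 2.71], [-3.12, 3.12]. Speed limits (rad/s): [2.57, 2.57, 3.14, 3.14, 3.14, 3.14].

INTERFACE

Orientations are given as [roll, pitch, yaw] about the fixed x, y, z axes, in that order (R = Rz(yaw) Ry(pitch) Rx(roll)).
In Python, from bench import robot gives the robot as it stands. The module is installed in compiled form; this text tells all that it offers. Calls block until the motion is done:
- robot.move_ptp(position, orientation): joint-space move of the TCP to a pose.
- robot.move_linear(position, ori=None, speed=150, f_stop=None): straight line of the TCP; ori=None keeps the orientation; speed is the mean speed in mm/s. With f_stop (N) it stops when the force on the tool has changed by that much, and returns True; else False.
- robot.move_j(angles): joint-space move.
- robot.move_gripper(opening): opening from 0.0 (shut) to 1.0 (fully open); the grip force is fixed at half the most; returns when the fingers have stopped.
- robot.sleep(seconds).
- robot.inverse_kinematics(position, orientation): joint angles nearest the present ones, or None.
- robot.get_image(name): name is "scene" or "top" or "wrist"; returns a dict with "img" (384x512x3 uint8, blue, green, red), "fovy" (degrees; the focal length in pixels is half the picture's height over the tangent of half this angle, whatever the lens; pixels are square), "cx", "cy" (the principal point, pixels), "eye" and "orientation" of the camera in the world. Camera axes: x right, y down, z forward; pixel columns grow to the right and rows downward; lengths in mm; the calibration is good to about 2 mm. A picture is of the moment at which its call begins. There is no depth.
A pose or a line that the arm cannot do raises robot.MotionError and nothing moves.
- robot.hand_in(): hands the job in; it is judged then, once.
Readings, each from a call of its own:
- robot.current_t(): time.
- robot.current_qpos(): joint angles.
- robot.current_joint_vel(): joint speeds.
- robot.current_joint_efforts(): joint torques, N m.
- robot.current_tcp_pos(): TCP position.
- robot.current_eef_rot(): TCP orientation.
- robot.current_contact_force(): force on the tool from outside, world axes, zero at the start.
- robot.current_ft_torque(): the same for the moment, N m.
- robot.current_gripper_width(): opening from 0.0 (shut) to 1.0 (fully open).
- robot.current_finger_force(): force on a finger pad.
Only numpy, scipy, OpenCV 4.12 (cv2) and the standard library are available. Lean on these libraries where they do the work, as an engineer would, in place of code of your own. Each camera call takes 0.05 s, during which the arm holds its last target. There are 200 camera calls.

TASK

Take the wooden scraper block by its grip and, keeping it flat and lightly pressed on the cover of the filter box, wipe all five metal chips off the cover into the trough along its side; do not finger the chips, and do not push the cover down while chips still lie on it. How far the sole sticks out of the block is unknown, so feel for contact. Then press the cover firmly down with the block until it is fully home, and lay the block back level on its rest, leaving everything else where it stands.

Things in the scene. Friction and masses are not known exactly. Their poses are not given: they have to be found in the camera images.
- filter_box: Grey sheet-metal box, 158 (x) x 138 (y), rim at z = 45 mm, with a tight drop-in cover on top and a bare-steel catch trough along its -x side. Fixed on a plywood work board whose top is 10 mm above the table. Origin: on the board under the centre of the cover; z up.
- cover_top (a point): Centre of the upper face of the cover: smooth aluminium, 148 (x) x 128 (y) mm, axes as the box. It slides only vertically, stays where left and gives way at a push of about 14 N. Face 53 to 55 mm above the board at the start, 47 mm when fully home on its stop.
- trough (a point): Centre of the trough's floor, 6 mm above the board, axes as the box. Inside it spans 39 mm either way in x and 75 mm in y; open on top, outer walls 28 mm above the board. Only the box's 4 mm rim lies between it and the cover.
- scraper: Scraper block, loose, 0.3 kg. Origin: centre of the base's underside. Base 46 (x) x 132 (y) x 14 mm; wooden grip on it 26 wide (x), 74 long (y), z = 14 to 63 mm: grip across x. Black rubber sole 42 (x) x 100 (y) under the base, wipes along x; it is set by hand and sticks out 4 to 18 mm below the base, different each time and not measured, rigid in use.
- scraper_rest: Fixed wooden rest for the scraper: two rails 28 mm high, 56 long (x), 14 thick, 108 mm apart between them (y), on the plywood board; the ends of the scraper's base lie on them and its sole hangs between. Origin: centre of its underside, axes as the scraper lying on it (base underside 28 mm above).
- chip0: Dark steel chip, loose, about 18 x 10 x 9 mm, 12 g. Origin: centre of its flat underside.
- chip1: Dark steel chip, loose, about 17 x 11 x 9 mm, 12 g. Origin: centre of its flat underside.
- chip2: Dark steel chip, loose, about 16 x 12 x 9 mm, 12 g. Origin: centre of its flat underside.
- chip3: Dark steel chip, loose, about 15 x 13 x 9 mm, 12 g. Origin: centre of its flat underside.
- chip4: Dark steel chip, loose, about 14 x 14 x 9 mm, 12 g. Origin: centre of its flat underside.
- sanding_block: cork sanding block, 97x68x26, a bystander (not the scraper) (mm). Origin: centre of its underside.
- tape_roll: roll of masking tape lying flat, 104 across, 24 high, a bystander (mm). Origin: centre of its underside.
- viscosity_cup: small alloy flow cup, 56 across, 53 high, a bystander (mm). Origin: centre of its underside.
- dusting_brush: flat dusting brush, 178 long, a bystander (mm). Origin: centre of its underside.
- mixing_cup_0: plastic mixing cup, 70 across, 82 high, a bystander (mm). Origin: centre of its underside.

How it is judged (in metres and radians):
On the way, in this order (a step that is already met when the one before it is completed fails the run):
1. the scraper block lies flat and lightly pressed on the cover (over 1 N) (contact force between scraper and filter_box above 1 N and angle between scraper's own z axis and vertical below 0.12 rad), for 0.1 s.
2. with the block still pressed on the cover (over 0.5 N), all chips are past the cover's trough edge (contact force between scraper and filter_box above 0.5 N and x of each of chip0, chip1, chip2, chip3, chip4 in the frame of filter_box below -0.07 m), for 0.02 s.
3. the block presses the cover (over 6 N) while it is fully home (contact force between scraper and filter_box above 6 N and z of cover_top in the frame of filter_box below 0.0482 m), for 0.2 s.
At the end, for the whole second after the job is handed in: All five chips rest in the trough (below its walls), the cover is within 1.5 mm of its home height, and the scraper block lies level on both rails of its rest (within 20 mm along them), released and at rest (x of chip0 in the frame of filter_box between -0.16 and -0.077 m and y of chip0 in the frame of filter_box between -0.077 and 0.077 m and z of each of chip0, chip1, chip2, chip3, chip4 in the frame of filter_box below 0.03 m and linear speed of each of chip0, chip1, chip2, chip3, chip4, scraper below 0.02 m/s and x of chip1 in the frame of filter_box between -0.16 and -0.077 m and y of chip1 in the frame of filter_box between -0.077 and 0.077 m and x of chip2 in the frame of filter_box between -0.16 and -0.077 m and y of chip2 in the frame of filter_box between -0.077 and 0.077 m and x of chip3 in the frame of filter_box between -0.16 and -0.077 m and y of chip3 in the frame of filter_box between -0.077 and 0.077 m and x of chip4 in the frame of filter_box between -0.16 and -0.077 m and y of chip4 in the frame of filter_box between -0.077 and 0.077 m and z of cover_top in the frame of filter_box below 0.0485 m and z of scraper in the frame of scraper_rest between 0.024 and 0.032 m and x of scraper in the frame of scraper_rest between -0.02 and 0.02 m and angle between scraper's own z axis and vertical below 0.1 rad); the robot touches nothing.
It fails at once if the cover is pushed down below 51.5 mm while a chip still lies on it (z of cover_top in the frame of filter_box below 0.0515 m and x of any of chip0, chip1, chip2, chip3, chip4 in the frame of filter_box above -0.07 m).
It fails at once if a chip is touched by the fingers (contact force between the fingers and chip0 above 0.5 N or contact force between the fingers and chip1 above 0.5 N or contact force between the fingers and chip2 above 0.5 N or contact force between the fingers and chip3 above 0.5 N or contact force between the fingers and chip4 above 0.5 N).
It fails at once if a bystander is moved more than 30 mm (distance of any of sanding_block, tape_roll, viscosity_cup, dusting_brush, mixing_cup_0 from where it was at the start of the episode above 0.03 m).
It also fails if it takes over 61 s, if anything falls off the work surface, if the arm or the gripper's body presses on something with over 40 N, if the wrist force passes 120 N, or if a joint passes its speed limit or range.

## Working session

There is one attempt and no reset: what is moved stays moved. The work goes in short steps, each a Python script; the robot and the scene stay as the last script left them, time stands still between calls to the robot, and variables do not carry over. Pictures are saved under pics/ and viewed, at most 10 in all, crops included, and the job is handed in when it is done.

```bash
mkdir -p pics; python3 - <<'E'
from bench import robot
import cv2,json
for n in("scene","top"):
    d=robot.get_image(n);cv2.imwrite(f"pics/{n}0.png",d["img"])
    print(n,d["fovy"],d["cx"],d["cy"],d["eye"],d["orientation"])
print(robot.current_t(),robot.current_eef_rot())
E
```

```text
scene 43.742405885203866 250.04682779385752 198.43044301436484 [  77.24398239 -961.98077901 1014.68490687] [-2.41142147 -0.0151938  -0.60798973]
top 48.966817212983734 260.3044326746483 189.77821201419283 [ 395.61865675 -250.5722184   968.81990425] [-2.93959913e+00 -1.84515525e-03 -1.64311941e+00]
0.1 [-3.14001801e+00 -3.64309285e-04  3.14785947e-01]
```

View pics/top0.png

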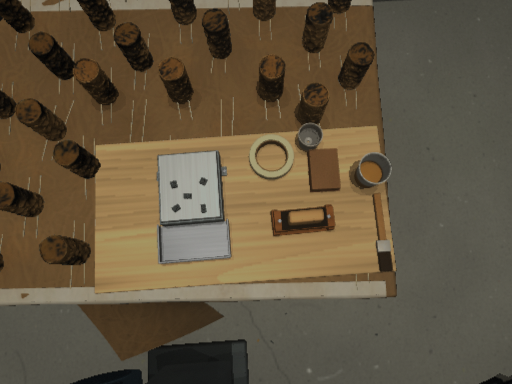

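View pics/scene0.png

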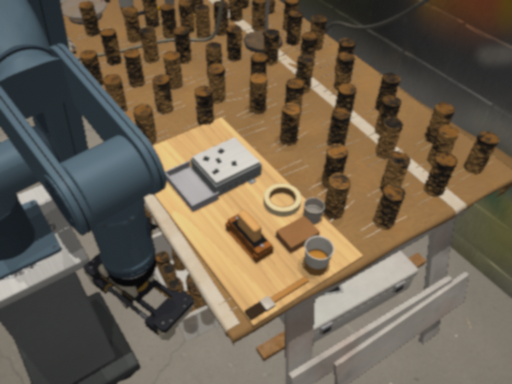

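The top view shows the box at about (190,187), with the trough below it at (195,242). The scraper is on its rest at (303,219), and five chips lie on the cover. I'll enlarge this for measuring.

```bash
python3 - <<'E'
import cv2
i=cv2.imread("pics/top0.png")[140:275,150:345]
cv2.imwrite("pics/topz.png",cv2.resize(i,None,fx=4,fy=4,interpolation=cv2.INTER_CUBIC))
E
```

```text
(no output)
```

View pics/topz.png

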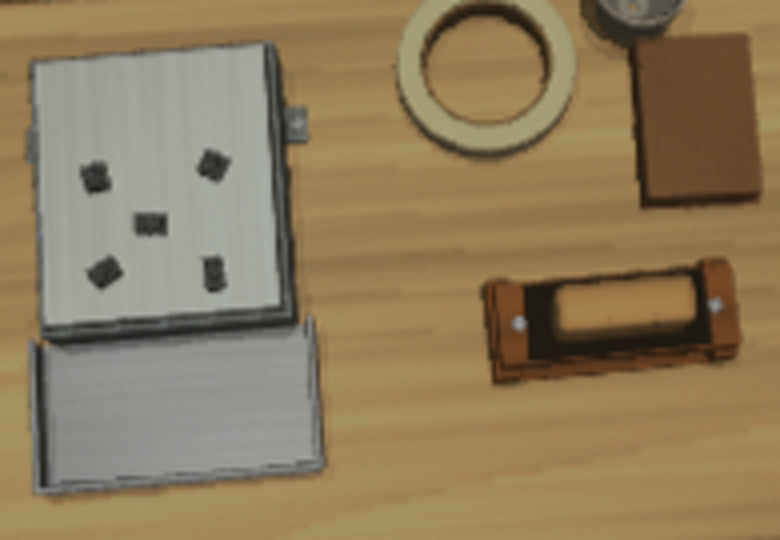

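```bash
cat > h.py <<'E'
from bench import robot
import numpy as np, cv2
from scipy.spatial.transform import Rotation as R
def ray(cam,uv,z):
    f=192/np.tan(np.radians(cam["fovy"]/2)); uv=np.atleast_2d(uv).astype(float)
    d=np.c_[(uv[:,0]-cam["cx"])/f,(uv[:,1]-cam["cy"])/f,np.ones(len(uv))]@R.from_euler("xyz",cam["orientation"]).as_matrix().T
    e=np.array(cam["eye"]); return e+d*((z-e[2])/d[:,2])[:,None]
E
python3 - <<'E'
from h import *
np.set_printoptions(precision=1,suppress=True)
c=robot.get_image("top")
q=lambda p,z: ray(c,np.array(p)/4+[150-.375,140-.375],z)[:,:2]
C=q([(35,62),(270,45),(283,305),(45,325)],64)
print(C,C.mean(0)); e=lambda a,b:(np.hypot(*(a-b)),np.degrees(np.arctan2(*(a-b)[::-1])))
print(e(C[0],C[1]),e(C[3],C[2]),e(C[0],C[3]),e(C[1],C[2]))
print("chips",q([(95,178),(212,165),(150,224),(104,271),(214,273)],68))
T=q([(36,492),(323,468)],38);print("trough outer",T,e(T[0],T[1]))
S=q([(519,324),(715,306)],52);print("screws",S,S.mean(0),e(S[0],S[1]))
G=q([(557,283),(692,277),(695,327),(560,335)],101);print("grip",G,G.mean(0),e(G[0],G[1]),e(G[3],G[2]))
B=q([(490,283),(730,260),(740,345),(497,368)],52);print("base",B,B.mean(0),e(B[0],B[1]))
for n,p,z in(("tape",(487,75),34),("sand",(698,115),36)): print(n,q([p],z))
E
```

```text
[[ 675.2  -44.9]
 [ 675.7 -175.9]
 [ 529.1 -175.3]
 [ 527.4  -46.8]] [ 601.8 -110.7]
(np.float64(130.98580615585925), np.float64(90.19968526943879)) (np.float64(128.5766066326102), np.float64(90.72123381267878)) (np.float64(147.7705178295296), np.float64(0.7196770471472741)) (np.float64(146.59797919902337), np.float64(-0.2198588684230347))
chips [[ 605.7  -76.9]
 [ 608.4 -141. ]
 [ 578.  -105.9]
 [ 553.9  -80.2]
 [ 548.6 -139.4]]
trough outer [[ 440.2  -33.7]
 [ 441.8 -190.2]] (np.float64(156.42509177593644), np.float64(90.59321802460255))
screws [[ 511.1 -302.5]
 [ 513.2 -410.4]] [ 512.2 -356.4] (np.float64(107.97690386999832), np.float64(91.1417491682831))
grip [[ 524.9 -321.1]
 [ 522.9 -391.5]
 [ 496.8 -390.4]
 [ 497.7 -320.4]] [ 510.6 -355.8] (np.float64(70.3992242597295), np.float64(88.44243835443227)) (np.float64(70.04707925405113), np.float64(89.2720024270514))
base [[ 534.8 -288.4]
 [ 538.1 -421.3]
 [ 490.9 -421.8]
 [ 488.  -288.6]] [ 512.9 -355. ] (np.float64(132.96613903108948), np.float64(91.40110284985172))
tape [[ 658.1 -296.8]]
sand [[ 625.3 -415. ]]
```

```bash
python3 - <<'E'
from h import *
np.set_printoptions(precision=2,suppress=True)
for y in(np.pi/2+.008,-np.pi/2+.008):
    print(y,[robot.inverse_kinematics(p,[np.pi,0,y]) for p in([512,-356,58],[651,-111,100],[528,-111,100])])
sol=[y for y in(np.pi/2+.008,-np.pi/2+.008) if robot.inverse_kinematics([512,-356,58],[np.pi,0,y]) is not None]
q0=robot.current_qpos()
y=min(sol,key=lambda y:abs(robot.inverse_kinematics([512,-356,58],[np.pi,0,y])[5]-q0[5]))
o=[np.pi,0,y]
robot.move_ptp([512,-356,220],o)
d=robot.get_image("wrist");cv2.imwrite("pics/w1.png",d["img"]);import pickle;pickle.dump(d,open("w1.pkl","wb"))
print(y,robot.current_t(),robot.current_tcp_pos(),robot.current_contact_force(),d["eye"],d["orientation"],d["fovy"])
E
```

```text
1.5787963267948966 [array([-0.79,  0.53,  1.55,  0.  ,  1.07, -0.79]), array([-0.34,  0.54,  1.4 ,  0.  ,  1.2 , -0.35]), array([-0.41,  0.35,  1.72,  0.  ,  1.07, -0.42])]
-1.5627963267948966 [array([-0.79,  0.53,  1.55, -0.  ,  1.07,  2.35]), array([-0.34,  0.54,  1.4 , -0.  ,  1.2 ,  2.8 ]), array([-0.41,  0.35,  1.72, -0.  ,  1.07,  2.72])]
1.5787963267948966 1.6167 [ 511.03 -357.12  220.03] [ 0.2   0.23 -0.45] [ 511.25 -280.34  385.31] [2.86 0.   0.01] 64.01790591970656
```

View pics/w1.png

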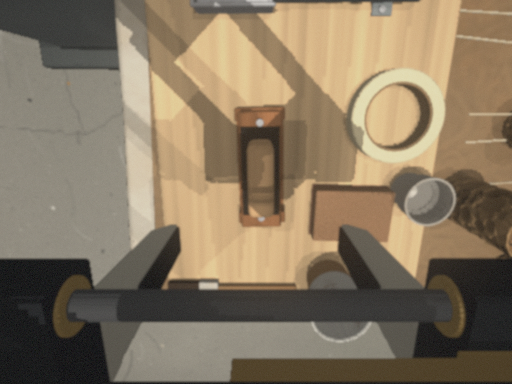

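The wrist view shows the scraper between the fingers, with its screws at (260,122) and (262,218). I'll check the position from these, then grasp and lift.

```bash
python3 - <<'E'
from h import *
import pickle
np.set_printoptions(precision=2,suppress=True)
d=pickle.load(open("w1.pkl","rb"))
S=ray(d,[(260,122),(262,218)],52);print(S,S.mean(0))
m=S.mean(0)[:2]
p=np.array([512,-356.])*.5+m*.5 if np.hypot(*(m-[512,-356]))<6 else None
print(p); o=[np.pi,0,np.pi/2+.008]
robot.move_linear([p[0],p[1],100],o,200)
print(robot.move_linear([p[0],p[1],59],o,100,f_stop=8))
print(robot.current_tcp_pos())
robot.move_gripper(0.0)
print(robot.current_gripper_width()*93,robot.current_finger_force(),robot.current_contact_force(),robot.current_tcp_pos())
robot.move_linear([p[0],p[1],150],o,100)
robot.sleep(.2)
print(robot.current_t(),robot.current_tcp_pos(),robot.current_contact_force(),robot.current_ft_torque())
E
```

```text
[[ 512.56 -300.33   52.  ]
 [ 515.65 -409.06   52.  ]] [ 514.1 -354.7   52. ]
[ 513.05 -355.35]
False
[ 513.37 -355.64   59.55]
25.88777872366476 29.916590452194214 [-0.3  -0.29 -0.23] [ 512.92 -355.32   58.98]
5.2333 [ 512.76 -355.08  149.2 ] [ 0.45 -0.16 -3.51] [ 0.01 -0.08  0.03]
```

```bash
python3 - <<'E'
from h import *
np.set_printoptions(precision=2,suppress=True)
o=[np.pi,0,np.pi/2+.007]
robot.move_linear([651,-110,150],o,150)
robot.move_linear([651,-110,112],o,80); robot.sleep(.2)
f0=robot.current_contact_force();print(f0,robot.current_tcp_pos(),robot.current_eef_rot())
print(robot.move_linear([651,-110,82],o,12,f_stop=3)); 
for _ in range(3):
    robot.sleep(.1);print(robot.current_t(),robot.current_tcp_pos(),robot.current_contact_force()-f0,robot.current_ft_torque())
d=robot.get_image("scene");cv2.imwrite("pics/s2.png",d["img"])
np.save("f0.npy",f0)
E
```

```text
[-0.4   0.14 -3.74] [ 651.49 -110.12  112.76] [3.14 0.   1.58]
True
9.8583 [ 651.   -109.99   89.82] [-0.49 -0.51  9.89] [ 0.02 -0.08 -0.04]
9.9583 [ 651.   -110.02   89.84] [ 0.35 -0.49 10.1 ] [-0.03 -0.06  0.01]
10.0583 [ 651.04 -110.02   89.85] [ 0.34  0.39 10.4 ] [-0.04 -0.07  0.04]
```

```bash
python3 - <<'E'
from h import *
np.set_printoptions(precision=2,suppress=True)
f0=np.load("f0.npy");o=[np.pi,0,np.pi/2+.007]
z=robot.current_tcp_pos()[2]
for dz in(.2,.4,.6,.8):
    robot.move_linear([651,-110,z+dz],o,10);robot.sleep(.1)
    f=np.mean([robot.current_contact_force()-f0 for _ in range(1)],0)
    print(robot.current_t(),robot.current_tcp_pos(),f)
    if f[2]<5:break
E
```

```text
10.6 [ 650.9  -109.96   89.86] [-0.31  0.53  2.51]
```

View pics/s2.png

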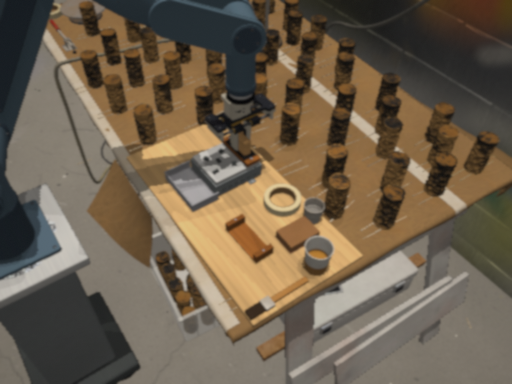

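The block is flat on the far strip of the cover around (245,155) in the scene, and the chips lie ahead of it. The contact stiffness is about 40 N/mm, so I'll sweep in small steps and correct z from the measured force.

```bash
python3 - <<'E'
from h import *
np.set_printoptions(precision=2,suppress=True)
f0=np.load("f0.npy");o=[np.pi,0,np.pi/2+.007]
z=90.05
L=[]
def fz(): return np.mean([(robot.sleep(.02),robot.current_contact_force()[2]-f0[2])[1] for _ in range(3)])
x=651
while x>528:
    x=max(x-8,528); robot.move_linear([x,-110,z],o,40)
    f=fz(); L.append((x,round(z,2),round(f,1))); z+=np.clip((f-4.5)/60,-.15,.2)
print(L,robot.current_t(),robot.current_tcp_pos(),robot.current_eef_rot())
np.save("z.npy",z)
d=robot.get_image("top");cv2.imwrite("pics/t3.png",cv2.resize(d["img"][130:280,140:340],None,fx=3,fy=3,interpolation=cv2.INTER_CUBIC))
E
```

```text
[(643, 90.05, np.float64(3.2)), (635, np.float64(90.03), np.float64(2.4)), (627, np.float64(89.99), np.float64(1.3)), (619, np.float64(89.94), np.float64(0.5)), (611, np.float64(89.87), np.float64(0.5)), (603, np.float64(89.81), np.float64(1.7)), (595, np.float64(89.76), np.float64(3.9)), (587, np.float64(89.75), np.float64(3.5)), (579, np.float64(89.73), np.float64(4.4)), (571, np.float64(89.73), np.float64(4.6)), (563, np.float64(89.73), np.float64(5.8)), (555, np.float64(89.76), np.float64(5.6)), (547, np.float64(89.77), np.float64(6.6)), (539, np.float64(89.81), np.float64(6.1)), (531, np.float64(89.84), np.float64(5.4)), (528, np.float64(89.85), np.float64(5.3))] 16.9 [ 527.86 -109.98   89.85] [-3.14 -0.    1.58]
```

View pics/t3.png

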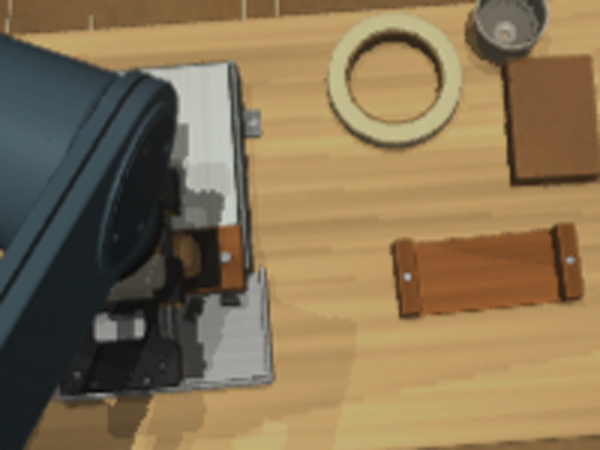

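The chips seem to be in the trough, but the arm hides some of them. I'll lift and move aside to see clearly before pressing.

```bash
python3 - <<'E'
from h import *
o=[np.pi,0,np.pi/2+.007]
robot.move_linear([528,-110,130],o,80)
robot.move_linear([560,-330,150],o,200)
d=robot.get_image("top");cv2.imwrite("pics/t4.png",cv2.resize(d["img"][140:275,150:345],None,fx=4,fy=4,interpolation=cv2.INTER_CUBIC))
print(robot.current_t(),robot.current_contact_force())
E
```

```text
18.9167 [ 0.02548596 -0.58759662 -3.65313713]
```

View pics/t4.png

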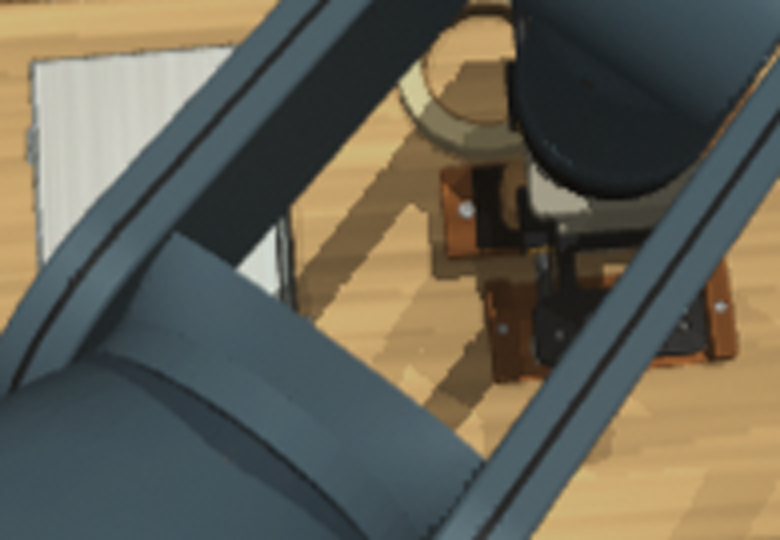

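The arm covers the trough in this view. I'll use the wrist camera from beside the box, together with the scene camera.

```bash
python3 - <<'E'
from h import *
o=[np.pi,0,np.pi/2+.007]
robot.move_linear([540,-225,190],o,200)
w=robot.get_image("wrist")["img"];s=robot.get_image("scene")["img"]
s=cv2.resize(s[110:240,130:280],(443,384),interpolation=cv2.INTER_CUBIC)
m=np.hstack([w[:, 70:427],s]);cv2.imwrite("pics/w5.png",m)
print(robot.current_t(),m.shape)
E
```

```text
19.7333 (384, 800, 3)
```

View pics/w5.png

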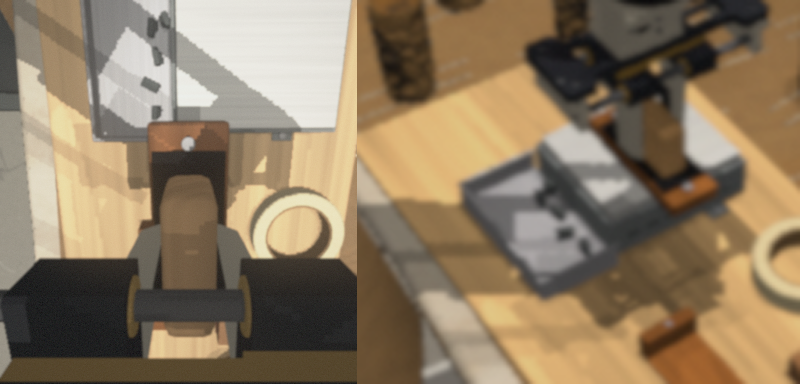

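All five chips are in the trough, at (165,15), (152,28), (157,55), (150,84) and (157,112) in the wrist half, and the cover is clear. Next I'll press it home.

```bash
python3 - <<'E'
from h import *
np.set_printoptions(precision=2,suppress=True)
o=[np.pi,0,np.pi/2+.007]
robot.move_linear([602,-110,130],o,200)
robot.move_linear([602,-110,96],o,60);robot.sleep(.2)
f0=robot.current_contact_force()
z=96
hit=False
while z>78 and not hit:
    z-=1; hit=robot.move_linear([602,-110,z],o,10,f_stop=24)
    f=robot.current_contact_force()-f0
    print(z,hit,robot.current_tcp_pos()[2],f[2],end=" | ")
    hit=hit or f[2]>22
for _ in range(3):
    robot.sleep(.15);print(robot.current_t(),robot.current_tcp_pos(),robot.current_contact_force()-f0)
E
```

```text
95 False 95.07279793614349 0.10943581284213177 | 94 False 93.89530846605089 -0.4760915710962226 | 93 False 92.89645421574909 -0.8383754102030738 | 92 False 91.92904960546856 0.517543769855378 | 91 False 90.91299228919519 -0.7589485000902294 | 90 False 89.93621064415456 0.14537297615316813 | 89 False 89.7415691280671 6.6211401247228405 | 88 False 89.2724525877648 10.530700628559911 | 87 False 88.52429980633622 11.575911950725988 | 86 False 87.62224328134467 13.80068767721344 | 85 False 86.66717550301719 13.043732971486321 | 84 False 85.64649593820725 12.589199623546104 | 83 False 84.64447232218575 13.334322157464088 | 82 False 83.64582021248066 13.499836344008918 | 81 False 82.65014448989075 13.524692850070007 | 80 False 82.08800761887768 15.97207172502503 | 79 False 82.05899351423439 21.6767880095908 | 78 False 82.0456342919297 28.5648073501294 | 26.1667 [ 602.17 -110.05   82.09] [-10.45   3.28  27.87]
26.3167 [ 602.13 -110.03   82.05] [-10.21   3.02  28.61]
26.4667 [ 602.13 -110.07   82.07] [-9.16  2.92 27.72]
```

The cover is home: it travelled 7.7 mm and then met a hard stop at 28 N. Now I'll return the block to its rest.

```bash
python3 - <<'E'
from h import *
np.set_printoptions(precision=2,suppress=True)
o=[np.pi,0,np.pi/2+.008]
robot.move_linear([602,-110,130],o,60)
robot.move_linear([513,-355.3,150],o,150)
robot.move_linear([513,-355.3,70],o,80);robot.sleep(.2)
f0=robot.current_contact_force()
hit=robot.move_linear([513,-355.3,55],o,10,f_stop=3)
print(hit,robot.current_t(),robot.current_tcp_pos(),robot.current_contact_force()-f0,robot.current_ft_torque())
z=robot.current_tcp_pos()[2]
if z<62:
    robot.move_gripper(0.85);robot.sleep(.2)
    robot.move_linear([513,-355.3,140],o,100)
    robot.move_ptp([330,-420,220],o)
    robot.sleep(.5)
d=robot.get_image("top")["img"]
cv2.imwrite("pics/t6.png",cv2.resize(d[140:275,150:345],None,fx=4,fy=4,interpolation=cv2.INTER_CUBIC))
print(robot.current_t())
E
```

```text
True 31.7667 [ 512.96 -355.28   58.94] [-0.76 -0.15 10.59] [-0.08 -0.11 -0.03]
35.325
```

View pics/t6.png

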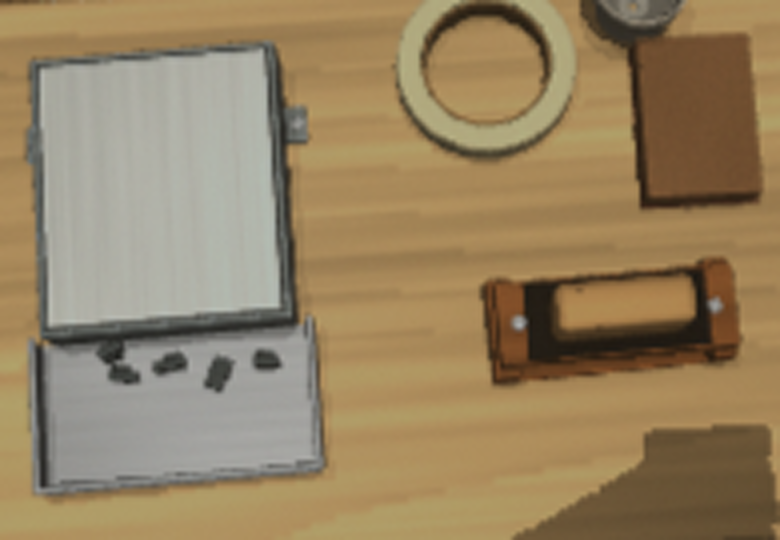

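Five chips are in the trough, at (110,352), (124,374), (170,362), (218,373) and (266,360). The cover is seated, the block is back on its rest exactly as at the start, and the bystanders haven't moved.

```bash
python3 -c "
from bench import robot
print(robot.hand_in(),robot.current_t())"
```

```text
the job is handed in; nothing more can be done
the job is handed in; nothing more can be done
```

The job is handed in, with no verdict returned: all five chips are in the trough, the cover is pressed home (7.7 mm down to a hard stop at about 28 N), and the block is back on its rest, at about 35 s of the 61 s allowed.

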